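# Close and start the clipper test drawer

### The arm

A 7-joint arm with a two-finger parallel gripper is mounted at the origin on the work surface. World frame = base frame: x ahead of the robot, y to its left, z up, the work surface at z = 0. Lengths are in m, angles in rad, forces in N, time in s.
With the tool pointing down it reaches from about 0.4 to 0.875 m from the base axis. Payload 4.4 kg.
Tool frame: the origin (TCP) lies at the centre of the arm's flange, where the gripper is bolted on; the fingertips stand 173 mm ahead of it and the grasp point (between the pads) lies 155 mm ahead of it; z points along the fingers, y is the line along which they close (so a half turn about z gives the same grasp; the last joint's range is limited). The gripper opens to 85 mm and grips with 20 to 120 N. Pads are 22 mm wide; open, the fingers measure 114 mm over their backs; the gripper's body (76 mm by 85 mm) begins 54 mm behind the grasp point. The pads swing forward as they close: fully open they stand 13 mm farther back than shut.
Start: joints at [-1.344, 0.628, 0.038, 1.517, -0.027, 0.996, -0.02], TCP at [0.188, 0.622, 0.405] pointing down, gripper open.
Joint ranges: [-3.06, 3.06], [-0.37, 2.12], [-1.25, 1.32], [0.18, 2.47], [-1.1, 4.24], [0.23, 1.98], [-2.94, 2.94]. Speed limits (rad/s): [2.57, 2.57, 3.14, 3.14, 3.14, 3.14, 3.14].

### API

Orientations are given as a unit quaternion [x, y, z, w].
In Python, from workcell import robot gives the robot as it stands.
- The arm moves only by the tool send_rows, never from a script. Its argument "motion" is a list of rows, each an object of numbers: "dx", "dy", "dz": the shift along the tool's x, y, z in m; "wx", "wy", "wz": the turn, a rotation vector about the tool's x, y, z in degrees. A call has 1 to 12 rows; each row is the pose to reach, as a shift and turn from the pose commanded when the call began, along the tool's axes at that moment; what a row does not reach only later rows make up. A row lasts 1/12 s, in which the tool goes at most 41.7 mm and 7.16 degrees, less where a joint would pass 70% of its speed; a pose out of reach is approached as far as the arm can. A call with a gripper value outside its range is refused whole. "claw" is the finger opening in m, from 0 to 0.0854, set as the call begins (left out, the last holds). The fingers move at their own pace and stop on an object; "force" is the grip in N (left out, the last holds). Time passes only in rows, so rows that repeat a pose let the fingers close. It gives the time, the measured TCP pose, the force, the opening and the grip force at its end, in the units of the state.
- robot.get_obs(): the state, without advancing time (a new reading comes with each control period).
- robot.snapshot(name): name is "scene" or "top" or "wrist"; returns a dict with "image" (420x560x3 uint8, blue, green, red), "range_z" (420x560 float32, m along the optical axis (not along the pixel's ray), 0 where there is no reading), "vfov" (degrees; the focal length in pixels is half the picture's height over the tangent of half this angle, whatever the lens; pixels are square), "cx", "cy" (the principal point, pixels), "rvec" (rotation vector, rad) and "tvec" (3), from world to camera coordinates, as OpenCV has them; the wrist camera has in their place "T_tool_cam" (4x4, takes a point from camera to tool coordinates, whose origin is the TCP and whose axes are the flange's). Camera axes: x right, y down, z forward; pixel columns grow to the right and rows downward; lengths in m; the calibration is good to about 2 mm. A picture is of the moment at which its call begins: read the wrist's pose just before it.
- robot.sign_off(): hands the job in; it is judged then, once.
The state is a dict: "time_s": time; "joint_pos": joint angles; "joint_velocities": joint speeds; "effort": joint torques, N m; "tcp_pos": TCP position; "ee_rot": TCP orientation; "force": force on the tool from outside, world axes, zero at the start; "ft_torque": the same for the moment, N m; "opening": finger opening in m; "grip_force": force on a finger pad.
Only numpy, scipy, OpenCV 4.12 (cv2) and the standard library are available. Lean on these libraries where they do the work, as an engineer would, in place of code of your own. Each camera call takes 0.05 s, during which the arm holds its last target. There are 200 camera calls.

### The job

One of the two test drawers has a hair clipper lying in it: push that drawer fully home with the fingertips, then push the bolt on top of the same tester all the way across to lock it, then press that tester's start key down and let it go. Pick nothing up; leave the clipper lying in its drawer, the other tester as it is, and the things on the bench undisturbed.

Things in the scene. Friction and masses are not known exactly. Their poses are not given: they have to be found in the camera images.
- tester_a: the LOADED tester (clipper in its drawer): fixed grey metal housing, 235 deep (x) x 180 wide (y) x 85 high, open front towards the robot. Origin: bottom edge of the front face, middle of the width; +x points into the housing, +y to the left as the robot sees it, +z up. Turned up to 0.12 rad either way; it may stand left or right of the other tester.
- tray_a (a joint): how far the drawer of tester_a is out, m: 0 = fully home (hits a firm stop), up to 0.125; slides along the tester's x axis (pushing to +x closes it). About 1.5 N of friction plus some damping; stays where it is left.
- tray_a_front (a point): middle of the drawer front of tester_a, on the outer face that looks towards the robot, 50 mm above the bench. The front panel is plain white plastic, 130 wide, from 8 to 66 mm above the bench, 10 thick. Fully home, its outer face stands 10 mm before the housing's front face (tester x = -0.010). The drawer behind it has 22 mm walls.
- bolt_a (a joint): locking bolt of tester_a, m: near 0 = open, 0.050 = fully across (firm stop); slides along the tester's +y. About 1.2 N of friction, stays where it is left.
- bolt_a_knob (a point): top of the bolt's upright round steel knob, 119 mm above the bench, at tester x = 0.016 and y = -0.078 + joint value. Diameter 14, 28 tall, on a 16 wide steel bar whose top is 7 mm above the roof, at the roof's front right corner (robot's view). The bar's tongue hangs before the housing (x = -0.02, heights 58 to 92 mm), beside the drawer front while open.
- key_a (a joint): start key of tester_a, m: 0 = up, 0.006 = fully down, springs back; full travel takes about 5 N.
- key_a_top (a point): centre of the top of the start key, a round push button of diameter 26 in a low black housing on the roof, at tester x = 0.065, y = 0.045; pressed straight down.
- tester_b: the EMPTY tester, to be left alone: same build, same axes and origin as tester_a; its drawer holds nothing.
- tray_b (a joint): how far the drawer of tester_b is out, m: 0 = fully home (hits a firm stop), up to 0.125; slides along the tester's x axis (pushing to +x closes it). About 1.5 N of friction plus some damping; stays where it is left.
- tray_b_front (a point): middle of the drawer front of tester_b, on the outer face that looks towards the robot, 50 mm above the bench. The front panel is plain white plastic, 130 wide, from 8 to 66 mm above the bench, 10 thick. Fully home, its outer face stands 10 mm before the housing's front face (tester x = -0.010). The drawer behind it has 22 mm walls.
- bolt_b (a joint): locking bolt of tester_b, m: near 0 = open, 0.050 = fully across (firm stop); slides along the tester's +y. About 1.2 N of friction, stays where it is left.
- bolt_b_knob (a point): top of the bolt's upright round steel knob, 119 mm above the bench, at tester x = 0.016 and y = -0.078 + joint value. Diameter 14, 28 tall, on a 16 wide steel bar whose top is 7 mm above the roof, at the roof's front right corner (robot's view). The bar's tongue hangs before the housing (x = -0.02, heights 58 to 92 mm), beside the drawer front while open.
- key_b (a joint): start key of tester_b, m: 0 = up, 0.006 = fully down, springs back; full travel takes about 5 N.
- key_b_top (a point): centre of the top of the start key, a round push button of diameter 26 in a low black housing on the roof, at tester x = 0.065, y = 0.045; pressed straight down.
- clipper: hair clipper, black, 160 long x 44 wide x 36 high, 0.25 kg, loose, lying in the drawer of tester_a between low rubber blocks, along the drawer. Origin under its middle, x along it towards the steel blade.
- clipper2: second hair clipper, loose on the bench, same as clipper. Bystander.
- clipper3: third hair clipper, loose on the bench, same as clipper. Bystander.
- adaptor: black plug-in power adaptor, 65 x 42 x 34, with two brass pins, lying between the testers, origin under its middle. Bystander.
- comb: black comb attachment, 53 x 45 x 10, on the bench. Bystander.
- tape: roll of yellow tape lying flat, diameter 84, 20 high, on the bench. Bystander.
- driver: screwdriver, 170 long, lying on the bench. Bystander.
- oil: small white oil bottle, diameter 34, 85 high, standing on the bench. Bystander.
Things that resemble listed ones, but are neither listed nor needed, are in the scene too. What is shaped like the clipper but red is not meant.

How it is judged:
On the way, in this order (a step that is already met when the one before it is completed fails the run):
1. the loaded drawer is fully home (value of joint tray_a below 0.005 m), for 0.2 s.
2. the bolt of the same tester is fully across, the drawer still home (value of joint tray_a below 0.005 m and value of joint bolt_a above 0.044 m), for 0.2 s.
3. the start key of the same tester is pressed down, drawer home and bolted (all of step 2 and value of joint key_a above 0.0045 m), for 0.05 s.
At the end, for the whole second after the job is handed in: the loaded drawer within 5 mm of home, its bolt within 6 mm of fully across, its start key up again; the clipper at rest and lying in that drawer; the other tester's drawer and bolt within 8 mm of where they stood (all of step 2 and value of joint key_a below 0.002 m and not (distance of any of tray_b_front, bolt_b_knob from where it was at the start of the episode above 0.008 m or value of joint key_b above 0.003 m) and not (z of clipper in the frame of tray_a_front above -0.015 m or angle between clipper's own z axis and vertical above 0.35 rad or x of clipper in the frame of tray_a_front below 0.06 m or x of clipper in the frame of tray_a_front above 0.17 m or y of clipper in the frame of tray_a_front below -0.04 m or y of clipper in the frame of tray_a_front above 0.04 m) and linear speed of clipper below 0.02 m/s); the robot touches nothing.
It fails at once if the clipper was lifted, tipped or moved out of its place in the drawer (z of clipper in the frame of tray_a_front above -0.015 m or angle between clipper's own z axis and vertical above 0.35 rad or x of clipper in the frame of tray_a_front below 0.06 m or x of clipper in the frame of tray_a_front above 0.17 m or y of clipper in the frame of tray_a_front below -0.04 m or y of clipper in the frame of tray_a_front above 0.04 m).
It fails at once if the other tester's drawer or bolt was moved by more than 8 mm, or its key pressed (distance of any of tray_b_front, bolt_b_knob from where it was at the start of the episode above 0.008 m or value of joint key_b above 0.003 m).
It fails at once if the start key was pressed before the drawer was home and bolted (value of joint key_a above 0.0035 m and (value of joint tray_a above 0.008 m or value of joint bolt_a below 0.04 m)).
It fails at once if the bolt was thrown before the drawer was home (value of joint bolt_a above 0.025 m and value of joint tray_a above 0.01 m).
It fails at once if a thing on the bench was moved by more than 20 mm (distance of any of clipper2, clipper3, adaptor, comb, tape, driver, oil from where it was at the start of the episode above 0.02 m).
It also fails if it takes over 51 s, if anything falls off the work surface, if the arm or the gripper's body presses on something with over 40 N, if the wrist force passes 120 N, or if a joint passes its speed limit or range.

## Working session

There is one attempt and no reset: what is moved stays moved. The work goes in short steps, Python scripts to look and compute and a tool call to move; the robot and the scene stay as the last step left them, time stands still between calls to the robot, and variables do not carry over. Pictures are saved under pics/ and viewed, at most 10 in all, crops included, and the job is handed in when it is done.

Besides the shell and the picture viewer there is one more tool, called after "Request:" by a JSON object that holds its "api" and its "payload". send_rows: Moves the arm, as the interface text tells. Its arguments: {"type":"object","properties":{"motion":{"type":"array"},"claw":{"type":"number"},"force":{"type":"number"}},"required":["motion"]}

```bash
mkdir -p pics; cat > h.py <<'E'
import numpy as np, cv2
from scipy.spatial.transform import Rotation as R
from workcell import robot
def cam(s,obs=None):
    f=210/np.tan(np.radians(s['vfov'])/2)
    if 'T_tool_cam' in s:
        T=np.eye(4);T[:3,:3]=R.from_quat(obs['ee_rot']).as_matrix();T[:3,3]=obs['tcp_pos'];W=T@np.array(s['T_tool_cam'])
        return f,W[:3,:3],W[:3,3]
    Rc=R.from_rotvec(np.ravel(s['rvec'])).as_matrix();return f,Rc.T,-Rc.T@np.ravel(s['tvec'])
def cloud(s,obs=None):
    f,Rw,t=cam(s,obs);v,u=np.mgrid[:420,:560];z=s['range_z']
    return np.stack([(u-s['cx'])/f*z,(v-s['cy'])/f*z,z],-1)@Rw.T+t
E
python3 - <<'E'
from h import *
o=robot.get_obs();print(o)
for n in('scene','top'):
    s=robot.snapshot(n);cv2.imwrite(f'pics/{n}.png',s['image']);np.save(n+'.npy',s,allow_pickle=True);print(n,cam(s))
E
```

```text
{'time_s': 0.0, 'joint_pos': array([-1.34382348,  0.62935426,  0.03842312,  1.51837492, -0.02696195,
        0.99630626, -0.01999999]), 'joint_velocities': array([ 0.00075709,  0.00065847, -0.00018342, -0.00165246, -0.00076485,
        0.00093459,  0.00059617]), 'effort': array([ 5.82205466e-04, -5.63414633e+01,  1.22614995e+00, -1.93449587e+01,
        1.09795562e-02,  1.04409456e-02,  1.99361023e-05]), 'tcp_pos': array([0.1874739 , 0.62206489, 0.40378096]), 'ee_rot': array([ 1.45846389e-01,  9.89306780e-01, -9.55475227e-04, -1.17147000e-04]), 'force': array([-0.49783691,  0.38642238,  0.40644436]), 'ft_torque': array([-0.02548703,  0.02195578, -0.00249098]), 'grip_force': 0.0, 'opening': 0.08535389415588794}
scene (np.float64(422.67633922349006), array([[-0.26363104,  0.75550693, -0.59975657],
       [ 0.96462004,  0.20816735, -0.16178547],
       [ 0.00261969, -0.62118888, -0.7836565 ]]), array([1.09356842, 0.18723699, 0.92282813]))
top (np.float64(493.073807019401), array([[-0.00226512, -0.98306675,  0.18323382],
       [-0.99999252,  0.00165253, -0.00349583],
       [ 0.00313384, -0.18324037, -0.98306314]]), array([0.20953201, 0.02902236, 1.27967555]))
```

View pics/top.png

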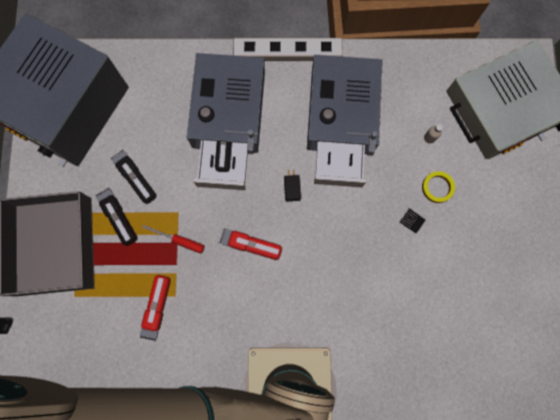

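View pics/scene.png

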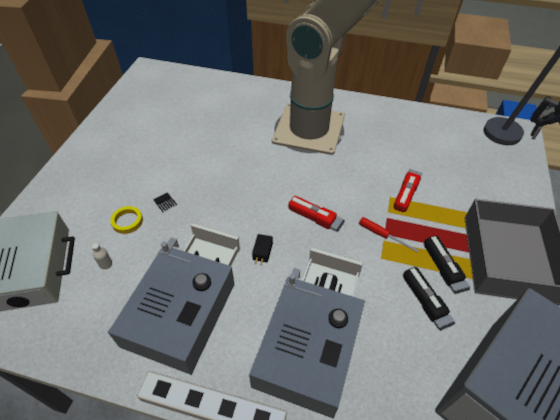

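The left tester in the top view (roof about (227,97), drawer about (222,163)) holds the black clipper, so it is tester_a. Its knob is near (252,140) and its key near (206,114). The right tester's drawer is empty, and the adaptor lies at (292,187).

```bash
python3 - <<'E'
from h import *
s=np.load('top.npy',allow_pickle=True).item();P=cloud(s);z=P[...,2]
v,u=np.mgrid[:420,:560];win=(u>175)&(u<272)&(v>45)&(v<200)
m=win&(abs(z-.085)<.004)
m=cv2.morphologyEx(m.astype(np.uint8),cv2.MORPH_OPEN,np.ones((3,3)))
c=max(cv2.findContours(m,0,1)[0],key=cv2.contourArea)
# cast contour on plane z=.085
f,Rw,t=cam(s)
def ray(uv,h):
    d=np.c_[(uv[:,0]-s['cx'])/f,(uv[:,1]-s['cy'])/f,np.ones(len(uv))]@Rw.T
    return t+d*((h-t[2])/d[:,2])[:,None]
w=ray(c[:,0].astype(float),.085)[:,:2]
r=cv2.minAreaRect(w.astype(np.float32));print('roof',r,cv2.boxPoints(r),np.median(z[m>0]))
k=win&(z>.106)&(z<.13)&(u>235);print('knob',k.sum(),P[k].mean(0) if k.any() else 0)
b=win&(z>.089)&(z<.13)&(u<225);print('key',b.sum(),P[b].mean(0) if b.any() else 0,P[b].max(0) if b.any() else 0)
p=win&(abs(z-.066)<.006)&(v>170);
pp=P[p];print('panel',p.sum(),pp.mean(0),pp.min(0),pp.max(0))
print('panel fit',np.polyfit(pp[:,1],pp[:,0],1))
im=cv2.resize(s['image'][40:210,170:400],None,fx=3.4,fy=3.4,interpolation=cv2.INTER_CUBIC);cv2.imwrite('pics/c.png',im)
E
```

```text
roof ((0.7380997538566589, 0.15948010981082916), (0.17925895750522614, 0.2356269210577011), 85.58927917480469) [[0.61374223 0.0791766 ]
 [0.8486713  0.06105556]
 [0.8624573  0.23978361]
 [0.6275282  0.25790465]] 0.08517283596051017
knob 33 [0.62976475 0.0937442  0.11617872]
key 352 [0.70770427 0.20672374 0.09618863] [0.85635013 0.25133599 0.11143691]
panel 205 [0.51793616 0.17612206 0.06542044] [0.50992286 0.11363385 0.06002574] [0.52701171 0.24120187 0.07155329]
panel fit [0.07244569 0.50517688]
```

View pics/c.png

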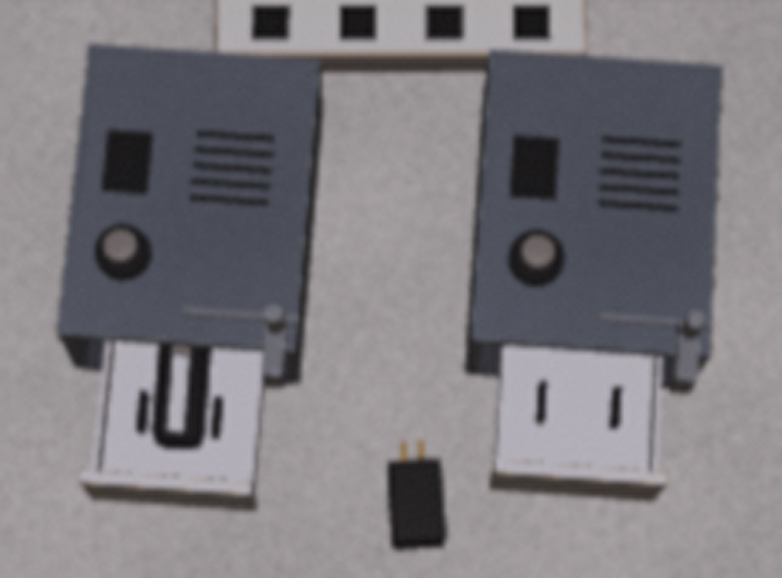

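Request:
{"api": "send_rows", "payload": {"motion": [{"dx":-0.032,"dy":-0.027,"wz":-1},{"dx":-0.064,"dy":-0.054,"wz":-2},{"dx":-0.096,"dy":-0.081,"wz":-3},{"dx":-0.128,"dy":-0.108,"wz":-4},{"dx":-0.16,"dy":-0.135,"wz":-5},{"dx":-0.192,"dy":-0.162,"wz":-6},{"dx":-0.224,"dy":-0.189,"wz":-7},{"dx":-0.256,"dy":-0.216,"wz":-8},{"dx":-0.288,"dy":-0.243,"wz":-9},{"dx":-0.32,"dy":-0.27,"wz":-10},{"dx":-0.36,"dy":-0.3,"wz":-11.4},{"dx":-0.397,"dy":-0.331,"wz":-12.4}], "claw": 0}}

```text
schema error: expected keys dx, dy, dz, wx, wy, wz
```

Request:
{"api": "send_rows", "payload": {"motion": [{"dx":-0.032,"dy":-0.027,"dz":0,"wx":0,"wy":0,"wz":-1},{"dx":-0.064,"dy":-0.054,"dz":0,"wx":0,"wy":0,"wz":-2},{"dx":-0.096,"dy":-0.081,"dz":0,"wx":0,"wy":0,"wz":-3},{"dx":-0.128,"dy":-0.108,"dz":0,"wx":0,"wy":0,"wz":-4},{"dx":-0.16,"dy":-0.135,"dz":0,"wx":0,"wy":0,"wz":-5},{"dx":-0.192,"dy":-0.162,"dz":0,"wx":0,"wy":0,"wz":-6},{"dx":-0.224,"dy":-0.189,"dz":0,"wx":0,"wy":0,"wz":-7},{"dx":-0.256,"dy":-0.216,"dz":0,"wx":0,"wy":0,"wz":-8},{"dx":-0.288,"dy":-0.243,"dz":0,"wx":0,"wy":0,"wz":-9},{"dx":-0.32,"dy":-0.27,"dz":0,"wx":0,"wy":0,"wz":-10},{"dx":-0.36,"dy":-0.3,"dz":0,"wx":0,"wy":0,"wz":-11.4},{"dx":-0.397,"dy":-0.331,"dz":0,"wx":0,"wy":0,"wz":-12.4}], "claw": 0}}

```text
time_s: 1.1
tcp_pos: [0.4635, 0.2031, 0.4046]
ee_rot: [0.038, 0.999, 0.0, -0.0]
force: [1.3, 0.3, -0.9]
opening: 0.0001
grip_force: 0.0
```

Request:
{"api": "send_rows", "payload": {"motion": [{"dx":0,"dy":0,"dz":0,"wx":0,"wy":0,"wz":0},{"dx":0,"dy":0,"dz":0,"wx":0,"wy":0,"wz":0},{"dx":0,"dy":0,"dz":0,"wx":0,"wy":0,"wz":0}]}}

```text
time_s: 1.35
tcp_pos: [0.4624, 0.2051, 0.4044]
ee_rot: [0.038, 0.999, 0.0, -0.001]
force: [0.4, -0.8, 0.2]
opening: 0.0001
grip_force: 0.0
```

```bash
cat >> h.py <<'E'
O=np.array([.6206,.1685]);A=-.077;X=np.array([np.cos(A),np.sin(A)]);Y=np.array([-np.sin(A),np.cos(A)])
def loc(P): # world -> tester
    P=np.asarray(P);d=P[...,:2]-O;return np.concatenate([(d@X)[...,None],(d@Y)[...,None],P[...,2:3]],-1)
E
python3 - <<'E'
from h import *
o=robot.get_obs();s=robot.snapshot('wrist');cv2.imwrite('pics/w1.png',s['image'])
P=cloud(s,o);L=loc(P);z=L[...,2];ok=s['range_z']>0
print('tcp',loc(o['tcp_pos']),np.linalg.norm(o['joint_velocities']),o['force'])
def st(n,m):
    q=L[m&ok];print(n,len(q),*( [q.mean(0).round(4),np.percentile(q,2,axis=0).round(4),np.percentile(q,98,axis=0).round(4)] if len(q) else []))
x,y=L[...,0],L[...,1]
st('knob',(z>.108)&(z<.125)&(abs(x-.016)<.03)&(y<-.03)&(y>-.12))
st('key',(z>.09)&(z<.125)&(abs(x-.065)<.03)&(abs(y-.045)<.03))
st('keytop',(z>.103)&(z<.125)&(abs(x-.065)<.03)&(abs(y-.045)<.03))
st('panel',(z>.06)&(z<.07)&(x<-.05)&(abs(y)<.08)&(x>-.13))
st('roof',(abs(z-.085)<.003)&(abs(y)<.12)&(x>-.02))
E
```

```text
tcp [-0.16051172  0.02437497  0.40444074] 0.04219835410921141 [ 0.39758521 -0.81464584  0.15477108]
knob 0
key 0
keytop 0
panel 1241 [-0.1073  0.0026  0.0652] [-0.1115 -0.0595  0.0605] [-0.1018  0.0643  0.0671]
roof 330 [0.0159 0.0104 0.0848] [-0.0026 -0.0865  0.0835] [0.0326 0.0308 0.0861]
```

View pics/w1.png

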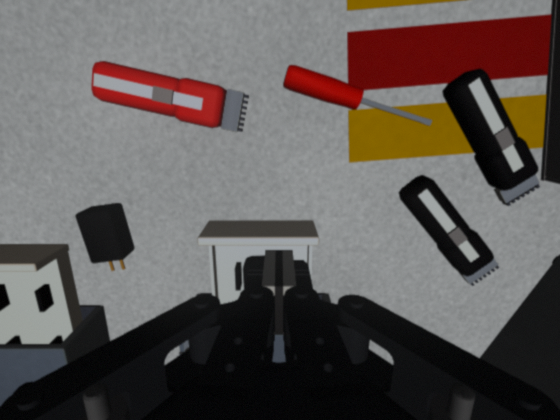

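The wrist view shows the drawer front at (258,232) with the closed fingertips at (280,265), clear of the panel. The camera looks back towards the robot. Panel depth agrees with the top view. Descend in front of the panel.

Request:
{"api": "send_rows", "payload": {"motion": [{"dx":0,"dy":-0.004,"dz":0.037,"wx":0,"wy":0,"wz":0},{"dx":0,"dy":-0.008,"dz":0.074,"wx":0,"wy":0,"wz":0},{"dx":0,"dy":-0.012,"dz":0.111,"wx":0,"wy":0,"wz":0},{"dx":0,"dy":-0.016,"dz":0.148,"wx":0,"wy":0,"wz":0},{"dx":0,"dy":-0.02,"dz":0.17,"wx":0,"wy":0,"wz":0},{"dx":0,"dy":-0.02,"dz":0.184,"wx":0,"wy":0,"wz":0},{"dx":0,"dy":-0.02,"dz":0.184,"wx":0,"wy":0,"wz":0},{"dx":0,"dy":-0.02,"dz":0.184,"wx":0,"wy":0,"wz":0}]}}

```text
time_s: 2.07
tcp_pos: [0.4603, 0.1866, 0.2203]
ee_rot: [0.037, 0.999, 0.0, -0.001]
force: [-0.5, 0.1, 0.7]
opening: -0.0
grip_force: 0.0
```

```bash
python3 - <<'E'
from h import *
o=robot.get_obs();print(loc(o['tcp_pos']),o['ee_rot'],o['force'])
s=robot.snapshot('scene');cv2.imwrite('pics/s2.png',cv2.resize(s['image'][100:420,100:420],(600,600)))
E
```

```text
[-0.16116563  0.00568944  0.22025822] [ 3.67115544e-02  9.99325466e-01  5.55415276e-06 -9.34959734e-04] [-0.45365428  0.14972689  0.72079853]
```

View pics/s2.png

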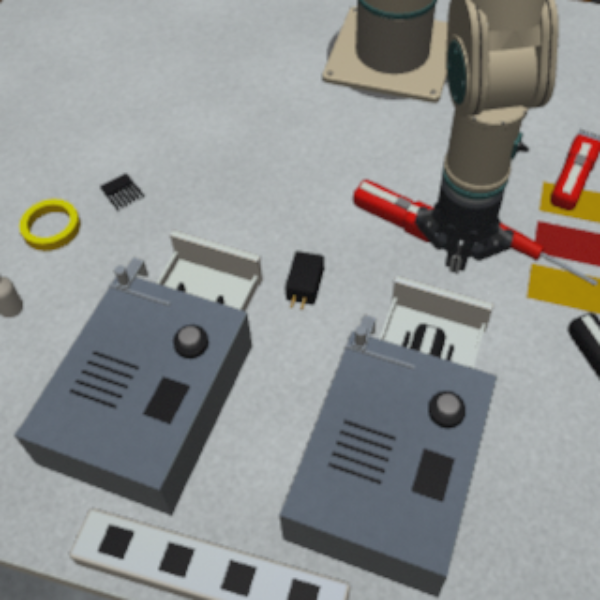

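The fingers hang just in front of the loaded drawer's panel, with tips at crop (457,268). I'll check the tip height numerically.

```bash
python3 - <<'E'
from h import *
s=np.load('scene.npy',allow_pickle=True).item();f,Rw,t=cam(s)
for z in(.047,.06,.07):
    p=Rw.T@(np.array([.4603,.1866,z])-t);u=np.array([f*p[0]/p[2]+s['cx'],f*p[1]/p[2]+s['cy']]);print(z,(u-100)*1.875)
E
```

```text
0.047 [453.58677722 266.05801951]
0.06 [454.78851348 260.46739211]
0.07 [455.72882101 256.09296389]
```

Request:
{"api": "send_rows", "payload": {"motion": [{"dx":-0.012,"dy":0,"dz":0,"wx":0,"wy":0,"wz":0},{"dx":-0.024,"dy":0,"dz":0,"wx":0,"wy":0,"wz":0},{"dx":-0.032,"dy":0,"dz":0,"wx":0,"wy":0,"wz":0},{"dx":-0.037,"dy":0,"dz":0,"wx":0,"wy":0,"wz":0},{"dx":-0.041,"dy":0,"dz":0,"wx":0,"wy":0,"wz":0},{"dx":-0.045,"dy":0,"dz":0,"wx":0,"wy":0,"wz":0},{"dx":-0.05,"dy":0,"dz":0,"wx":0,"wy":0,"wz":0},{"dx":-0.055,"dy":0,"dz":0,"wx":0,"wy":0,"wz":0},{"dx":-0.061,"dy":0,"dz":0,"wx":0,"wy":0,"wz":0},{"dx":-0.067,"dy":0,"dz":0,"wx":0,"wy":0,"wz":0},{"dx":-0.073,"dy":0,"dz":0,"wx":0,"wy":0,"wz":0},{"dx":-0.079,"dy":0,"dz":0,"wx":0,"wy":0,"wz":0}]}}

```text
time_s: 3.12
tcp_pos: [0.5406, 0.179, 0.2206]
ee_rot: [0.038, 0.999, 0.0, 0.0]
force: [-2.2, 1.5, 0.9]
opening: -0.0004
grip_force: 0.9
```

Request:
{"api": "send_rows", "payload": {"motion": [{"dx":-0.006,"dy":0,"dz":0,"wx":0,"wy":0,"wz":0},{"dx":-0.012,"dy":0,"dz":0,"wx":0,"wy":0,"wz":0},{"dx":-0.018,"dy":0,"dz":0,"wx":0,"wy":0,"wz":0},{"dx":-0.024,"dy":0,"dz":0,"wx":0,"wy":0,"wz":0},{"dx":-0.03,"dy":0,"dz":0,"wx":0,"wy":0,"wz":0},{"dx":-0.035,"dy":0,"dz":0,"wx":0,"wy":0,"wz":0},{"dx":-0.04,"dy":0,"dz":0,"wx":0,"wy":0,"wz":0},{"dx":-0.044,"dy":0,"dz":0,"wx":0,"wy":0,"wz":0},{"dx":-0.047,"dy":0,"dz":0,"wx":0,"wy":0,"wz":0},{"dx":-0.05,"dy":0,"dz":0,"wx":0,"wy":0,"wz":0}]}}

```text
time_s: 3.95
tcp_pos: [0.5901, 0.175, 0.2206]
ee_rot: [0.038, 0.999, -0.0, -0.0]
force: [-2.2, 0.9, 0.7]
opening: -0.0001
grip_force: 0.8
```

```bash
python3 - <<'E'
from h import *
o=robot.get_obs();print(loc(o['tcp_pos']),o['force'])
s=robot.snapshot('top');P=loc(cloud(s));m=(abs(P[...,2]-.066)<.004)&(abs(P[...,1])<.07)&(P[...,0]<0)&(P[...,0]>-.13)&(abs(P[...,1]-.0057)>.035)
q=P[m];print(len(q),np.percentile(q,[5,50,95],axis=0))
E
```

```text
[-0.0309484   0.00417821  0.22063684] [-2.24901618  0.89349784  0.7439259 ]Traceback (most recent call last):
  File "<stdin>", line 4, in <module>
    return _quantile_unchecked(
        a, q, axis, out, overwrite_input, method, keepdims, weights)
    return _ureduce(a,
                    func=_quantile_ureduce_func,
    ...<5 lines>...
                    overwrite_input=overwrite_input,
                    method=method)
    r = func(a, **kwargs)
    result = _quantile(arr,
                       quantiles=q,
    ...<2 lines>...
                       out=out,
                       weights=wgt)
    slices_having_nans = np.isnan(arr[-1, ...])
                                  ~~~^^^^^^^^^
IndexError: index -1 is out of bounds for axis 0 with size 0
```

Contact at a steady friction force of about 2 N. Push on to the stop until the force rises.

Request:
{"api": "send_rows", "payload": {"motion": [{"dx":-0.003,"dy":0,"dz":0,"wx":0,"wy":0,"wz":0},{"dx":-0.006,"dy":0,"dz":0,"wx":0,"wy":0,"wz":0},{"dx":-0.009,"dy":0,"dz":0,"wx":0,"wy":0,"wz":0},{"dx":-0.011,"dy":0,"dz":0,"wx":0,"wy":0,"wz":0},{"dx":-0.011,"dy":0,"dz":0,"wx":0,"wy":0,"wz":0}]}}

```text
time_s: 4.42
tcp_pos: [0.5989, 0.1744, 0.2204]
ee_rot: [0.038, 0.999, -0.001, -0.003]
force: [-7.5, 1.0, 5.5]
opening: 0.0001
grip_force: 3.9
```

Request:
{"api": "send_rows", "payload": {"motion": [{"dx":-0.002,"dy":0,"dz":0,"wx":0,"wy":0,"wz":0},{"dx":-0.004,"dy":0,"dz":0,"wx":0,"wy":0,"wz":0},{"dx":-0.004,"dy":0,"dz":0,"wx":0,"wy":0,"wz":0},{"dx":-0.004,"dy":0,"dz":0,"wx":0,"wy":0,"wz":0}]}}

```text
time_s: 4.75
tcp_pos: [0.6001, 0.1745, 0.2201]
ee_rot: [0.038, 0.999, -0.001, -0.007]
force: [-14.5, 0.5, 10.3]
opening: -0.0001
grip_force: 7.5
```

Request:
{"api": "send_rows", "payload": {"motion": [{"dx":0.012,"dy":0,"dz":0,"wx":0,"wy":0,"wz":0},{"dx":0.03,"dy":0,"dz":0,"wx":0,"wy":0,"wz":0},{"dx":0.03,"dy":0,"dz":-0.035,"wx":0,"wy":0,"wz":0},{"dx":0.03,"dy":0,"dz":-0.07,"wx":0,"wy":0,"wz":0},{"dx":0.03,"dy":0,"dz":-0.11,"wx":0,"wy":0,"wz":0},{"dx":0.01,"dy":-0.03,"dz":-0.12,"wx":0,"wy":0,"wz":0},{"dx":-0.01,"dy":-0.06,"dz":-0.12,"wx":0,"wy":0,"wz":0},{"dx":-0.03,"dy":-0.09,"dz":-0.12,"wx":0,"wy":0,"wz":0},{"dx":-0.032,"dy":-0.12,"dz":-0.12,"wx":0,"wy":0,"wz":0},{"dx":-0.032,"dy":-0.122,"dz":-0.12,"wx":0,"wy":0,"wz":0},{"dx":-0.032,"dy":-0.122,"dz":-0.12,"wx":0,"wy":0,"wz":0}]}}

```text
time_s: 5.67
tcp_pos: [0.628, 0.0461, 0.3408]
ee_rot: [0.041, 0.999, -0.001, 0.001]
force: [0.1, 0.5, 0.3]
opening: 0.0002
grip_force: 0.0
```

```bash
python3 - <<'E'
from h import *
o=robot.get_obs();print(loc(o['tcp_pos']),o['ee_rot'],o['force'])
for n in('top','scene'):
    s=robot.snapshot(n);P=loc(cloud(s));x,y,z=P[...,0],P[...,1],P[...,2]
    for nm,m in(('panel',(abs(z-.063)<.006)&(abs(y)<.07)&(x<.01)&(x>-.13)),('knob',(abs(z-.116)<.005)&(abs(x-.016)<.02)&(abs(y+.07)<.03)),('keytop',(z>.1)&(z<.13)&(abs(x-.065)<.025)&(abs(y-.045)<.025))):
        q=P[m];print(n,nm,len(q),np.percentile(q,[5,50,95],axis=0).round(4).tolist() if len(q) else'')
    cv2.imwrite('pics/s3.png',cv2.resize(s['image'][150:420,200:470],(600,600)))
E
```

```text
[ 0.01677837 -0.12148329  0.34084924] [ 4.10773778e-02  9.99155274e-01 -1.01117583e-03  6.04716744e-04] [0.06656847 0.53055557 0.33073786]
top panel 138 [[-0.0102, -0.0182, 0.0594], [-0.006, 0.0235, 0.0652], [-0.0007, 0.0602, 0.0683]]
top knob 4 [[0.01, -0.0737, 0.1159], [0.0154, -0.072, 0.1189], [0.0201, -0.0702, 0.1199]]
top keytop 94 [[0.0525, 0.0327, 0.1006], [0.0638, 0.0448, 0.1066], [0.075, 0.0551, 0.1107]]
scene panel 3 [[-0.0199, -0.0655, 0.0617], [-0.0192, -0.0653, 0.0656], [-0.0191, -0.0636, 0.0656]]
scene knob 32 [[0.0091, -0.0761, 0.1135], [0.0153, -0.0705, 0.1184], [0.0213, -0.0661, 0.1206]]
scene keytop 122 [[0.0541, 0.0374, 0.1019], [0.0653, 0.0479, 0.1066], [0.0742, 0.0583, 0.1091]]
```

View pics/s3.png

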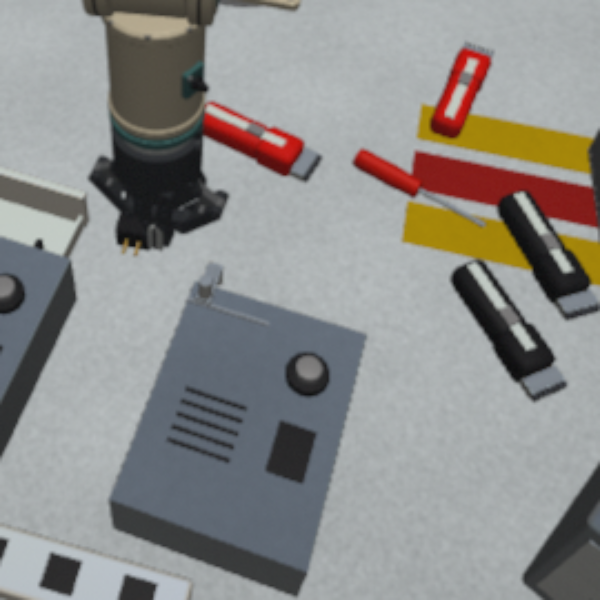

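The drawer is home with its panel hidden, and the knob stands at crop (208,280). The gripper is to its right and clear of it. Descend and push the bolt.

Request:
{"api": "send_rows", "payload": {"motion": [{"dx":0,"dy":0,"dz":0.03,"wx":0,"wy":0,"wz":0},{"dx":0,"dy":0,"dz":0.055,"wx":0,"wy":0,"wz":0},{"dx":0,"dy":0,"dz":0.068,"wx":0,"wy":0,"wz":0},{"dx":0,"dy":0.006,"dz":0.068,"wx":0,"wy":0,"wz":0},{"dx":0,"dy":0.012,"dz":0.068,"wx":0,"wy":0,"wz":0},{"dx":0,"dy":0.018,"dz":0.068,"wx":0,"wy":0,"wz":0},{"dx":0,"dy":0.024,"dz":0.068,"wx":0,"wy":0,"wz":0},{"dx":0,"dy":0.03,"dz":0.068,"wx":0,"wy":0,"wz":0},{"dx":0,"dy":0.036,"dz":0.068,"wx":0,"wy":0,"wz":0},{"dx":0,"dy":0.042,"dz":0.068,"wx":0,"wy":0,"wz":0},{"dx":0,"dy":0.048,"dz":0.068,"wx":0,"wy":0,"wz":0}]}}

```text
time_s: 6.68
tcp_pos: [0.6313, 0.0981, 0.2733]
ee_rot: [0.038, 0.999, -0.0, 0.001]
force: [-0.1, -1.8, 0.9]
opening: 0.0
grip_force: 0.8
```

Request:
{"api": "send_rows", "payload": {"motion": [{"dx":0,"dy":0.005,"dz":0,"wx":0,"wy":0,"wz":0},{"dx":0,"dy":0.01,"dz":0,"wx":0,"wy":0,"wz":0},{"dx":0,"dy":0.014,"dz":0,"wx":0,"wy":0,"wz":0},{"dx":0,"dy":0.018,"dz":0,"wx":0,"wy":0,"wz":0},{"dx":0,"dy":0.021,"dz":0,"wx":0,"wy":0,"wz":0},{"dx":0,"dy":0.024,"dz":0,"wx":0,"wy":0,"wz":0},{"dx":0,"dy":0.024,"dz":0,"wx":0,"wy":0,"wz":0}]}}

```text
time_s: 7.27
tcp_pos: [0.6329, 0.1213, 0.2726]
ee_rot: [0.038, 0.999, -0.001, -0.0]
force: [-0.3, -2.4, 0.7]
opening: 0.0001
grip_force: 1.1
```

```bash
python3 - <<'E'
from h import *
o=robot.get_obs();print(loc(o['tcp_pos']),o['ee_rot'],o['force'])
E
```

```text
[ 0.01585227 -0.04609592  0.27261779] [ 3.82709921e-02  9.99267199e-01 -6.05861884e-04 -1.73138664e-04] [-0.34466647 -2.39320204  0.74953325]
```

Still at friction level, so keep going until the stop.

Request:
{"api": "send_rows", "payload": {"motion": [{"dx":0,"dy":0.002,"dz":0,"wx":0,"wy":0,"wz":0},{"dx":0,"dy":0.004,"dz":0,"wx":0,"wy":0,"wz":0},{"dx":0,"dy":0.006,"dz":0,"wx":0,"wy":0,"wz":0},{"dx":0,"dy":0.007,"dz":0,"wx":0,"wy":0,"wz":0},{"dx":0,"dy":0.007,"dz":0,"wx":0,"wy":0,"wz":0},{"dx":0,"dy":0.007,"dz":0,"wx":0,"wy":0,"wz":0}]}}

```text
time_s: 7.77
tcp_pos: [0.6333, 0.123, 0.2727]
ee_rot: [0.04, 0.999, -0.004, -0.001]
force: [-1.6, -12.5, 5.4]
opening: 0.0005
grip_force: 6.4
```

Request:
{"api": "send_rows", "payload": {"motion": [{"dx":0,"dy":-0.01,"dz":0,"wx":0,"wy":0,"wz":0},{"dx":0,"dy":-0.022,"dz":0,"wx":0,"wy":0,"wz":0},{"dx":0,"dy":-0.022,"dz":-0.03,"wx":0,"wy":0,"wz":0},{"dx":0,"dy":-0.022,"dz":-0.06,"wx":0,"wy":0,"wz":0},{"dx":-0.015,"dy":0.005,"dz":-0.07,"wx":0,"wy":0,"wz":0},{"dx":-0.03,"dy":0.03,"dz":-0.07,"wx":0,"wy":0,"wz":0},{"dx":-0.045,"dy":0.06,"dz":-0.06,"wx":0,"wy":0,"wz":0},{"dx":-0.049,"dy":0.083,"dz":-0.05,"wx":0,"wy":0,"wz":0},{"dx":-0.049,"dy":0.083,"dz":-0.04,"wx":0,"wy":0,"wz":0},{"dx":-0.049,"dy":0.083,"dz":-0.04,"wx":0,"wy":0,"wz":0},{"dx":-0.049,"dy":0.083,"dz":-0.04,"wx":0,"wy":0,"wz":0}]}}

```text
time_s: 8.68
tcp_pos: [0.688, 0.207, 0.3116]
ee_rot: [0.038, 0.999, -0.001, -0.001]
force: [-0.4, 0.1, -0.0]
opening: -0.0002
grip_force: 0.0
```

```bash
python3 - <<'E'
from h import *
o=robot.get_obs();print(loc(o['tcp_pos']),o['ee_rot'],o['force'])
for n in('top','scene'):
    s=robot.snapshot(n);P=loc(cloud(s));x,y,z=P[...,0],P[...,1],P[...,2]
    for nm,m in(('knob',(abs(z-.116)<.005)&(abs(x-.016)<.02)&(abs(y+.04)<.06)),('keytop',(z>.1)&(z<.125)&(abs(x-.065)<.025)&(abs(y-.045)<.025))):
        q=P[m];print(n,nm,len(q),np.percentile(q,[5,50,95],axis=0).round(4).tolist() if len(q) else'')
    cv2.imwrite('pics/s4.png',cv2.resize(s['image'][200:420,230:450],(600,600)))
E
```

```text
[0.06425497 0.04359816 0.31155363] [ 3.82097017e-02  9.99268768e-01 -5.36755011e-04 -1.28825361e-03] [-0.38344665  0.12055575 -0.0132832 ]
top knob 0 
top keytop 0 
scene knob 13 [[0.0136, -0.0315, 0.1119], [0.0196, -0.028, 0.1159], [0.0215, -0.0222, 0.1191]]
scene keytop 114 [[0.0564, 0.0366, 0.101], [0.0668, 0.0485, 0.1063], [0.0758, 0.0586, 0.1089]]
```

View pics/s4.png

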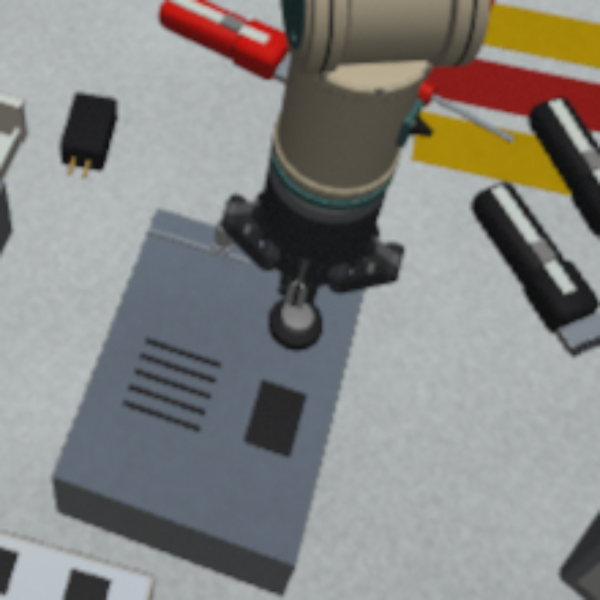

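The knob is now across at y = -0.028 (crop (222,238)), and the fingertips hang above the key at (297,315). Press.

Request:
{"api": "send_rows", "payload": {"motion": [{"dx":-0.001,"dy":0.002,"dz":0.012,"wx":0,"wy":0,"wz":0},{"dx":-0.001,"dy":0.002,"dz":0.022,"wx":0,"wy":0,"wz":0},{"dx":-0.001,"dy":0.002,"dz":0.027,"wx":0,"wy":0,"wz":0},{"dx":-0.001,"dy":0.002,"dz":0.031,"wx":0,"wy":0,"wz":0},{"dx":-0.001,"dy":0.002,"dz":0.034,"wx":0,"wy":0,"wz":0},{"dx":-0.001,"dy":0.002,"dz":0.037,"wx":0,"wy":0,"wz":0},{"dx":-0.001,"dy":0.002,"dz":0.037,"wx":0,"wy":0,"wz":0}]}}

```text
time_s: 9.37
tcp_pos: [0.6894, 0.2093, 0.2754]
ee_rot: [0.038, 0.999, -0.0, -0.001]
force: [-2.6, -1.6, 4.3]
opening: -0.0002
grip_force: 2.1
```

Request:
{"api": "send_rows", "payload": {"motion": [{"dx":0,"dy":0,"dz":0.002,"wx":0,"wy":0,"wz":0},{"dx":0,"dy":0,"dz":0.004,"wx":0,"wy":0,"wz":0},{"dx":0,"dy":0,"dz":0.005,"wx":0,"wy":0,"wz":0},{"dx":0,"dy":0,"dz":0.005,"wx":0,"wy":0,"wz":0},{"dx":0,"dy":0,"dz":0.005,"wx":0,"wy":0,"wz":0}]}}

```text
time_s: 9.78
tcp_pos: [0.6897, 0.2094, 0.2743]
ee_rot: [0.038, 0.999, 0.0, 0.0]
force: [-9.0, -3.1, 19.0]
opening: 0.0002
grip_force: 9.6
```

The force is 19 N with almost no further travel, so the key is fully down. Release and retreat upward.

Request:
{"api": "send_rows", "payload": {"motion": [{"dx":0,"dy":0,"dz":-0.01,"wx":0,"wy":0,"wz":0},{"dx":0,"dy":0,"dz":-0.03,"wx":0,"wy":0,"wz":0},{"dx":0,"dy":0,"dz":-0.06,"wx":0,"wy":0,"wz":0},{"dx":0,"dy":0,"dz":-0.1,"wx":0,"wy":0,"wz":0},{"dx":0.04,"dy":0,"dz":-0.13,"wx":0,"wy":0,"wz":0},{"dx":0.08,"dy":0,"dz":-0.14,"wx":0,"wy":0,"wz":0},{"dx":0.12,"dy":0.02,"dz":-0.14,"wx":0,"wy":0,"wz":0},{"dx":0.15,"dy":0.05,"dz":-0.14,"wx":0,"wy":0,"wz":0},{"dx":0.16,"dy":0.08,"dz":-0.14,"wx":0,"wy":0,"wz":0},{"dx":0.16,"dy":0.11,"dz":-0.14,"wx":0,"wy":0,"wz":0},{"dx":0.16,"dy":0.11,"dz":-0.14,"wx":0,"wy":0,"wz":0},{"dx":0.16,"dy":0.11,"dz":-0.14,"wx":0,"wy":0,"wz":0}]}}

```text
time_s: 10.78
tcp_pos: [0.5379, 0.3342, 0.4108]
ee_rot: [0.036, 0.999, 0.001, 0.001]
force: [0.2, 0.1, -0.7]
opening: 0.0
grip_force: 0.0
```

```bash
python3 - <<'E'
from h import *
o=robot.get_obs();print(o['tcp_pos'],o['force'])
s=robot.snapshot('scene');P=loc(cloud(s));x,y,z=P[...,0],P[...,1],P[...,2]
for nm,m in(('knob',(abs(z-.116)<.005)&(abs(x-.016)<.02)&(abs(y+.04)<.06)),('keytop',(z>.1)&(z<.125)&(abs(x-.065)<.025)&(abs(y-.045)<.025))):
    q=P[m];print(nm,len(q),np.percentile(q,[5,50,95],axis=0).round(4).tolist() if len(q) else'')
s=robot.snapshot('top');cv2.imwrite('pics/t5.png',s['image'])
E
```

```text
[0.53792412 0.33420667 0.41083293] [ 0.23461788  0.12232881 -0.73979237]
knob 34 [[0.0104, -0.0306, 0.1128], [0.0174, -0.0254, 0.1183], [0.0209, -0.0206, 0.1205]]
keytop 126 [[0.0546, 0.0368, 0.1005], [0.0654, 0.0482, 0.1064], [0.0753, 0.0588, 0.1092]]
```

View pics/t5.png

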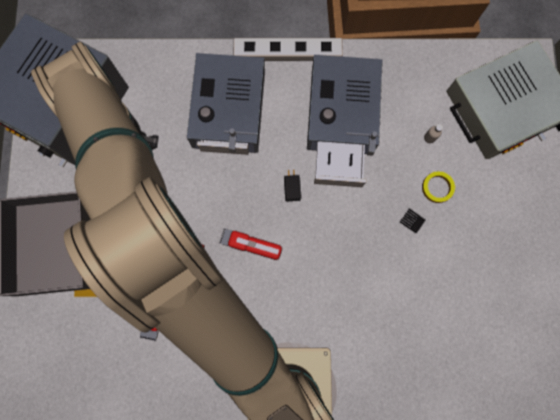

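The loaded drawer is home (about (222,147)) and its bolt is across (about (232,138)). The key is back up, the other tester is unchanged, and the arm is clear.

```bash
python3 -c "
from workcell import robot
print(robot.sign_off())"
```

```text
the job is handed in; nothing more can be done
None
```

The loaded drawer is home, its bolt is fully across, and its start key was pressed and released, with the other tester unchanged in the final picture; the job is handed in at about 11 s, no verdict was returned, and I could not recheck the clipper inside the closed drawer or the bench items hidden under the arm.

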